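# Scan a holder of mounted slides

## Task

Scan this holder of slides: push it across the scanner glass until it sits square and snug in the raised corner at the right of the hinge end, lower the lid gently until it is fully shut, then press the big round key on the front all the way in to start the scan. Leave the holder snug in its corner and the lid shut.

Things in the scene. Friction and masses are not known exactly. Their poses are not given: they have to be found in the camera images.
- scanner: grey flatbed scanner, firm on the desk, 270 mm deep (x) x 290 mm wide (y). Origin: centre of its underside, on the desk; x points to its rear (hinge side, away from the robot), y to its left. Glass and top frame are one flush flat surface 45 mm above the desk: fingertips may slide anywhere on it. The lid does not cover the front 50 mm, the control ledge.
- glass_corner (a point): inside corner of two raised rails, at glass height, at the rear right of the glass (x = +100, y = -128, z = 45 mm in the scanner's frame; same axes). The rails are 5 mm high and 10 mm thick: one along the whole rear of the glass (inner face x = +100), one along its right side (inner face y = -128). No rails at front and left.
- slide_holder: loose black plastic frame with six pale square slides, lying flat and crooked on the glass: 120 mm (x) x 165 mm (y) x 8 mm thick, 0.1 to 0.2 kg, straight solid edges 8 mm high. Origin: centre of its underside; its x and y point like the scanner's (within 0.25 rad). Home, its rear edge touches the rear rail and its right edge the right rail.
- holder_corner (a point): rear right bottom corner of the holder (x = +60, y = -82.5 mm in its own frame; same axes), the one that belongs at glass_corner
- lid (a joint): angle of the pale grey lid, rad: 0 = shut flat, 1.55 = open stop; it starts standing at 1.32 to 1.48. Stiff hinge at the scanner's rear: it stays at any angle where it is left, never falls; smoothly damped, about 1 to 6 N near its front edge moves it. Flat panel 284 mm wide, reaching 209 mm from the hinge axis; shut, its top is 71 mm above the desk and it clears a holder lying flat on the glass.
- lid_hinge (a point): middle of the lid's hinge axis, 57 mm above the desk (x = +124, y = 0 in the scanner's frame); the axis runs along the scanner's y. Its own axes turn with the lid: x from the front edge to the hinge, z out of the outer (upper) face. The outer face is the plane z = +14 mm; inner face z = +1 mm, with a skirt round the edge down to z = -11 mm.
- lid_front_edge (a point): middle of the lid's front (free) edge on the outer face; it is the top edge while the lid stands open, about 0.27 m above the desk
- start_key (a joint): travel of the big round key, m: 0 = released, 0.004 = fully in (downward); a spring pushes it back, about 4 N holds it fully in
- key_top (a point): centre of the top of the big pale round key, 30 mm diameter, on the right of the control ledge in front of the lid (x = -110.5, y = -75 mm in the scanner's frame). It stands 6.5 mm above the ledge; the shut lid's front edge is 25 mm behind its centre. The three small oblong keys to its left are not used.

How it is judged:
By the outcome, as a careful person would: the job done as asked, in the order asked, and still so for the second after the job is handed in, with the robot touching nothing.
It also fails if it takes over 72 s, if anything falls off the work surface, if the arm or the gripper's body presses on something with over 40 N, if the wrist force passes 120 N, or if a joint passes its speed limit or range.

## Robot

A 6-joint arm with a two-finger parallel gripper is mounted at the origin on a cart in front of the work surface, level with it; the furniture and walls round the work are solid. World frame = base frame: x ahead of the robot, y to its left, z up, the work surface at z = 0. Lengths are in m, angles in rad, forces in N, time in s.
With the tool pointing down it reaches from about 0.35 to 1 m from the base axis. Payload 7.1 kg.
Tool frame: the origin (TCP) lies at the very end of the fingers, on their centre line; the grasp point (between the pads) lies 19 mm behind it; z points along the fingers, y is the line along which they close (so a half turn about z gives the same grasp; the last joint's range is limited). The gripper opens to 85 mm and grips with 20 to 120 N. Pads are 22 mm wide; open, the fingers measure 114 mm over their backs; the gripper's body (76 mm by 85 mm) begins 54 mm behind the grasp point. The pads swing forward as they close: fully open they stand 13 mm farther back than shut.
Start: joints at [1.299, 0.423, 1.63, -0, 1.089, -0.019], TCP at [0.156, 0.605, 0.231] pointing down, gripper open.
Joint ranges: [-3, 3], [-0.9, 2.11], [0.09, 2.58], [-1.31, 4.45], [0.11, 2.69], [-2.54, 2.54]. Speed limits (rad/s): [2.39, 2.39, 3.01, 3.14, 3.14, 3.14].

## Interface

Orientations are given as a rotation vector (axis times angle).
In Python, from station import r gives the robot as it stands. The module is installed in compiled form; this text tells all that it offers.
- The arm moves only by the tool play_rows, never from a script. Its argument "series" is a list of rows, each a list of 7 numbers: the shift along the tool's x, y, z in cm, then the turn, a rotation vector about the tool's x, y, z in degrees, then the closure, from -1 (fully open) to 1 (shut). A call has 1 to 5 rows; each row shifts and turns the commanded pose from where the row before left it, along the tool's axes as they then stand; what a row does not reach is not made up. A row lasts 1/8 s, in which the tool goes at most 62.5 mm and 10.7 degrees, less where a joint would pass 70% of its speed; a pose out of reach is approached as far as the arm can. A call is refused whole if a number of a shift passes 6.25 or a number of a turn 10.7, either way. A call with a gripper value outside its range is refused whole. The fingers move at their own pace and stop on an object; the grip force is fixed at half the most. Time passes only in rows, so rows that do not move let the fingers close. It gives the time, the measured TCP pose, the force, the opening and the grip force at its end, in the units of the state.
- r.observe(): the state, without advancing time (a new reading comes with each control period).
- r.snapshot(name): name is "side" or "top" or "wrist"; returns a dict with "pixels" (400x640x3 uint8, red, green, blue), "fx", "fy", "cx", "cy" (pixels), "R" (3x3) and "t" (3): a world point X has camera coordinates R X + t. Camera axes: x right, y down, z forward; pixel columns grow to the right and rows downward; lengths in m; the calibration is good to about 2 mm. A picture is of the moment at which its call begins. There is no depth.
- r.job_done(): hands the job in; it is judged then, once.
The state is a dict: "t": time; "joints": joint angles; "joint_vel": joint speeds; "joint_torque": joint torques, N m; "position": TCP position; "ee_rot": TCP orientation; "wrist_force": force on the tool from outside, world axes, zero at the start; "moment": the same for the moment, N m; "opening": finger opening in m; "grasp_force": force on a finger pad.
Only numpy, scipy, OpenCV 4.12 (cv2) and the standard library are available. Lean on these libraries where they do the work, as an engineer would, in place of code of your own. Each camera call takes 0.05 s, during which the arm holds its last target. There are 200 camera calls.

## Working session

There is one attempt and no reset: what is moved stays moved. The work goes in short steps, Python scripts to look and compute and a tool call to move; the robot and the scene stay as the last step left them, time stands still between calls to the robot, and variables do not carry over. Pictures are saved under pics/ and viewed, at most 10 in all, crops included, and the job is handed in when it is done.

Besides the shell and the picture viewer there is one more tool, called after "Call:" as name([rows], argument=value, ...), one row to a line, values as JSON. play_rows: Moves the arm, as the interface text tells. Its arguments: {"type":"object","properties":{"series":{"type":"array","items":{"type":"array","items":{"type":"number"}}}},"required":["series"]}

```bash
mkdir -p pics
cat > h.py <<'E'
from station import r
import numpy as np, cv2
from scipy.spatial.transform import Rotation as Ro
def snap(n,f=None):
    s=r.snapshot(n)
    if f: cv2.imwrite('pics/'+f+'.png',cv2.cvtColor(s['pixels'],cv2.COLOR_RGB2BGR))
    return s
def ray(s,u,v):
    R=np.array(s['R']);t=np.array(s['t'])
    return -R.T@t, R.T@np.array([(u-s['cx'])/s['fx'],(v-s['cy'])/s['fy'],1.])
def onz(s,u,v,z):
    c,d=ray(s,u,v); return c+d*(z-c[2])/d[2]
def proj(s,X):
    c=np.array(s['R'])@np.array(X)+np.array(s['t']); return np.array([s['fx']*c[0]/c[2]+s['cx'],s['fy']*c[1]/c[2]+s['cy']])
def tri(obs):
    A=np.zeros((3,3));b=np.zeros(3)
    for s,u,v in obs:
        c,d=ray(s,u,v);d/=np.linalg.norm(d);P=np.eye(3)-np.outer(d,d);A+=P;b+=P@c
    return np.linalg.solve(A,b)
E
python3 - <<'E'
from h import *
for n in ('side','top','wrist'):
    s=snap(n,n+'0'); print(n,s['fx'],s['cx'],s['cy'],np.round(ray(s,320,200),3).tolist())
o=r.observe(); print({k:np.round(v,3).tolist() for k,v in o.items()})
E
```

```text
side 428.9332495313795 327.39133216531036 200.2421956082313 [[0.162, -0.584, 0.636], [0.471, 0.582, -0.663]]
top 450.11856821202383 321.81858298190474 193.51253472949088 [[0.475, -0.109, 0.94], [0.071, 0.025, -0.997]]
wrist 309.2415633517692 321.3087655288121 198.93676999471177 [[0.078, 0.624, 0.373], [0.303, -0.084, -0.949]]
{'t': 0.15, 'joints': [1.299, 0.424, 1.631, 0.0, 1.089, -0.019], 'joint_vel': [-0.0, -0.001, -0.003, -0.0, -0.0, 0.0], 'joint_torque': [0.0, -55.777, -28.202, -0.0, 0.005, -0.0], 'position': [0.156, 0.605, 0.231], 'ee_rot': [-0.396, -3.116, 0.002], 'wrist_force': [0.471, -0.463, -0.335], 'moment': [-0.013, -0.023, 0.043], 'grasp_force': 0.0, 'opening': 0.085}
```

View pics/side0.png

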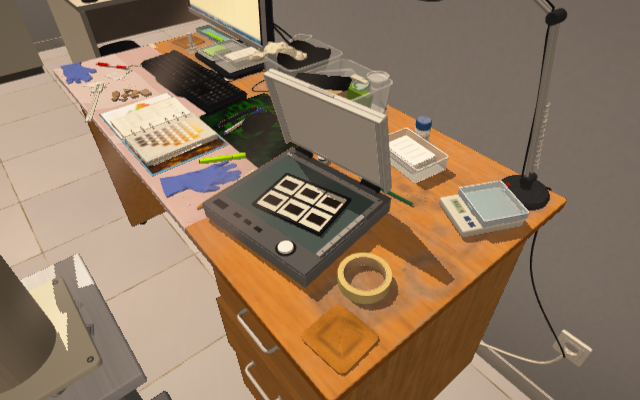

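View pics/top0.png

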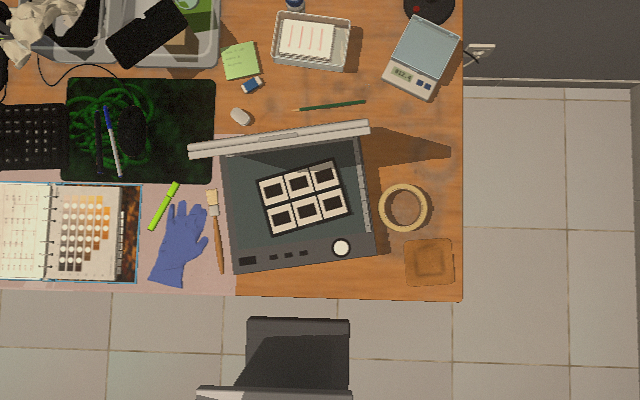

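The side view shows the scanner with its lid standing open, the key at (286,247) and the holder around (305,203). The top view shows the key at (341,247), the holder spanning about (258,182), (338,160), (352,218), (272,238), and the lid's top edge from (187,150) to (370,127). I'll enlarge both to get exact corners.

Run:
```python
import cv2
a=cv2.imread('pics/top0.png')[110:290,180:400]; cv2.imwrite('pics/topc.png',cv2.resize(a,None,fx=3.3,fy=3.3,interpolation=cv2.INTER_CUBIC))
a=cv2.imread('pics/side0.png')[60:290,190:420]; cv2.imwrite('pics/sidec.png',cv2.resize(a,None,fx=2.6,fy=2.6,interpolation=cv2.INTER_CUBIC))
```

```text
(no output)
```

View pics/topc.png

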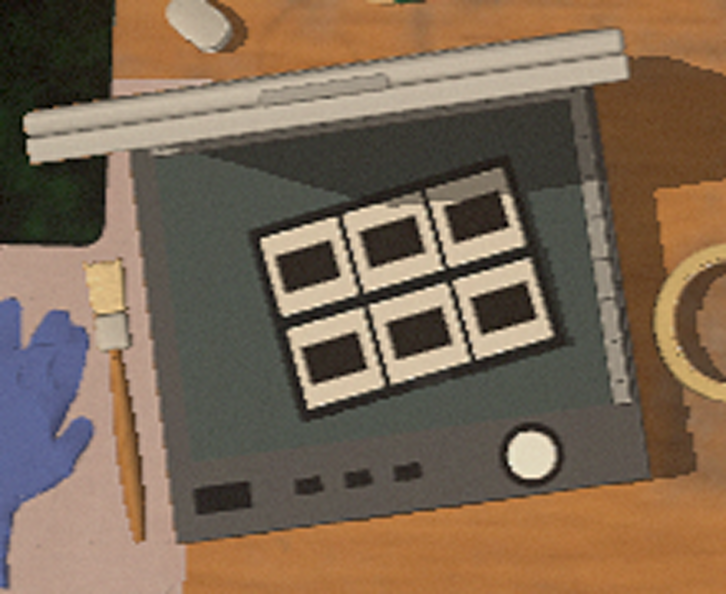

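View pics/sidec.png

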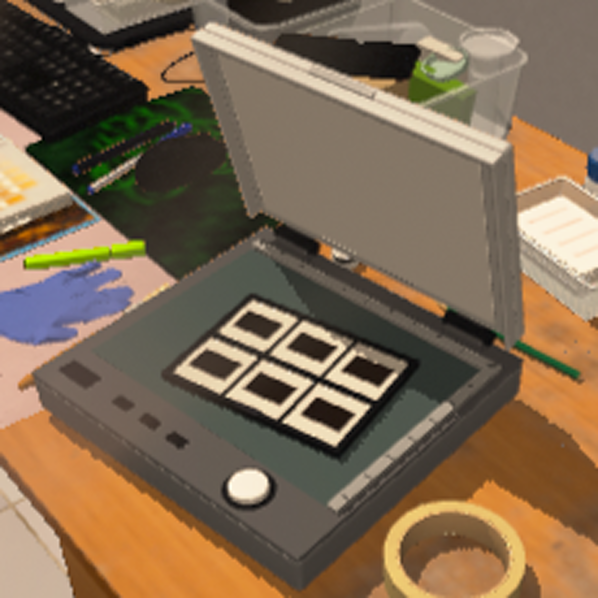

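```bash
cat > m.py <<'E'
from h import *
def blobs(s,roi):
    p=s['pixels'].astype(int);x0,y0,x1,y1=roi
    m=((p[...,0]>165)&(p[...,2]>140)).astype(np.uint8);k=np.zeros_like(m);k[y0:y1,x0:x1]=m[y0:y1,x0:x1]
    return k
E
python3 - <<'E'
from m import *
T=snap('top');S=snap('side')
def comps(s,roi):
    n,l,st,c=cv2.connectedComponentsWithStats(blobs(s,roi)); return [(st[i,4],c[i].round(1).tolist()) for i in range(1,n) if st[i,4]>20]
print(comps(T,(240,155,365,262)));print(comps(S,(250,165,355,260)))
q=lambda u,v:((u+.5)/3.3-.5+180,(v+.5)/3.3-.5+110)
g=lambda u,v,z:onz(T,*q(u,v),z)
P=lambda n,x:print(n,np.round(x,4).tolist())
fl=g(178,543,.045);fr=g(648,480,.045);P('front',[fl,fr]);d=fl-fr;print('yaw',np.arctan2(d[1],d[0])-np.pi/2,np.linalg.norm(d))
a=g(575,100,.05);b=g(613,402,.05);d=a-b;P('rail',[a,b]);print(np.arctan2(d[1],d[0]))
H=[g(*c,.053) for c in ((250,232),(510,157),(573,342),(305,418))];P('holder',H)
d=H[0]-H[1];e=H[1]-H[2];print(np.arctan2(d[1],d[0])-np.pi/2,np.arctan2(e[1],e[0]),np.linalg.norm(d),np.linalg.norm(e));P('c',np.mean(H,0))
s2=lambda u,v:((u+.5)/2.6-.5+190,(v+.5)/2.6-.5+60)
for n,t,s in (('key',(531,455),(249,485)),('lid R',(621,30),(515,145)),('lid L',(25,116),(194,29)),('holdRR',(510,157),(417,362)),('holdFR',(573,342),(342,455)),('holdFL',(305,418),(165,372)),('holdRL',(250,232),(248,294)),('scFL',(178,543),(37,385)),('scFR',(648,480),(300,562))):
    P(n,tri([(T,*q(*t)),(S,*s2(*s))]))
E
```

```text
[(np.int32(218), [324.1, 181.4]), (np.int32(339), [297.9, 184.2]), (np.int32(357), [273.3, 190.4]), (np.int32(361), [331.3, 203.3]), (np.int32(378), [306.4, 210.6]), (np.int32(358), [281.2, 218.1]), (np.int32(164), [340.5, 247.4])]
[(np.int32(27), [252.3, 167.2]), (np.int32(183), [289.1, 185.2]), (np.int32(185), [308.2, 194.0]), (np.int32(208), [272.5, 200.4]), (np.int32(127), [326.9, 205.8]), (np.int32(226), [293.3, 209.4]), (np.int32(249), [314.7, 219.0]), (np.int32(22), [351.3, 224.5]), (np.int32(26), [343.5, 231.3]), (np.int32(27), [335.1, 238.7]), (np.int32(142), [284.9, 246.1]), (np.int32(30), [326.7, 246.0])]
front [[0.3874, 0.0803, 0.045], [0.4329, -0.1993, 0.045]]
yaw 0.16112792817578625 0.2832796588703344
rail [[0.6606, -0.1506, 0.05], [0.4786, -0.1772, 0.05]]
0.14509893112556493
holder [[0.5746, 0.0434, 0.053], [0.6242, -0.112, 0.053], [0.5136, -0.1524, 0.053], [0.464, 0.006, 0.053]]
0.3084949918244577 0.3503060353221885 0.1631306012405341 0.11768996373501724
c [0.5441, -0.0538, 0.053]
key [0.4465, -0.1294, 0.0518]
lid R [0.6509, -0.1621, 0.2621]
lid L [0.5982, 0.1195, 0.2575]
holdRR [0.6235, -0.1119, 0.0556]
holdFR [0.5135, -0.1523, 0.0559]
holdFL [0.4644, 0.0055, 0.0555]
holdRL [0.5734, 0.0436, 0.0553]
scFL [0.3881, 0.0819, 0.0327]
scFR [0.4346, -0.2006, 0.0441]
```

Call:
play_rows([
  [0,0,0,0,0,-7.83,1],
  [0,0,0,0,0,-7.83,1],
  [0,0,0,0,0,-7.82,1],
  [0,0,0,0,0,0,1],
])

```text
t: 0.75
position: [0.1563, 0.605, 0.2312]
ee_rot: [0.245, -3.132, 0.0]
wrist_force: [0.4, -0.2, 0.4]
opening: 0.0124
grasp_force: 0.0
```

```bash
cat >> h.py <<'E'
YAW=.157; O=np.array([.5439,-.0380,0]); RS=Ro.from_euler('z',YAW).as_matrix()
def st():
    o=r.observe(); p=np.array(o['position']); R=Ro.from_rotvec(o['ee_rot']).as_matrix()
    print('t',round(o['t'],2),'local mm',(1e3*RS.T@(p-O)).round(1),'F',(RS.T@np.array(o['wrist_force'])).round(1),'toolz',(RS.T@R[:,2]).round(3),'toolx',(RS.T@R[:,0]).round(3),'open',round(o['opening'],4)); return p,R
def to(x,y,z):
    p,R=st(); print('shift cm',(R.T@(O+RS@np.array([x,y,z])/1e3-p)*100).round(2))
E
python3 -c "
from h import *
to(-95,0,180)"
```

```text
t 0.75 local mm [-282.3  695.7  231.2] F [ 0.4 -0.3  0.4] toolz [-0. -0. -1.] toolx [-1.     0.001  0.   ] open 0.0124
shift cm [-18.82 -69.55   5.13]
```

Call:
play_rows([
  [-1.25,-4.64,0.2,0,0,0,1],
  [-1.25,-4.64,0.2,0,0,0,1],
  [-1.25,-4.64,0.2,0,0,0,1],
  [-1.25,-4.64,0.2,0,0,0,1],
  [-1.25,-4.64,0.2,0,0,0,1],
])

```text
t: 1.38
position: [0.2547, 0.3844, 0.2214]
ee_rot: [-0.242, 3.132, 0.0]
wrist_force: [1.0, 0.6, 0.1]
opening: -0.0001
grasp_force: 0.0
```

Call:
play_rows([
  [-1.25,-4.64,0.2,0,0,0,1],
  [-1.25,-4.64,0.2,0,0,0,1],
  [-1.25,-4.64,0.2,0,0,0,1],
  [-1.25,-4.64,0.2,0,0,0,1],
  [-1.25,-4.64,0.2,0,0,0,1],
])

```text
t: 2.0
position: [0.3529, 0.1651, 0.2116]
ee_rot: [-0.241, 3.131, 0.0]
wrist_force: [0.3, 1.2, 0.2]
opening: -0.0
grasp_force: 0.0
```

Call:
play_rows([
  [-1.25,-4.64,0.2,0,0,0,1],
  [-1.25,-4.64,0.2,0,0,0,1],
  [-1.25,-4.64,0.2,0,0,0,1],
  [-1.25,-4.64,0.2,0,0,0,1],
  [0,0,0,0,0,0,1],
])

```text
t: 2.62
position: [0.432, -0.0115, 0.2034]
ee_rot: [-0.235, 3.132, -0.001]
wrist_force: [0.3, 0.3, 0.3]
opening: 0.0004
grasp_force: 0.0
```

```bash
python3 -c "
from h import *
to(-95,0,80)
s=snap('wrist','w1')"
```

```text
t 2.62 local mm [-106.4   43.7  203.4] F [0.3 0.2 0.3] toolz [ 0.001 -0.    -1.   ] toolx [-1.     0.007 -0.001] open 0.0004
shift cm [-1.16 -4.35 12.35]
```

View pics/w1.png

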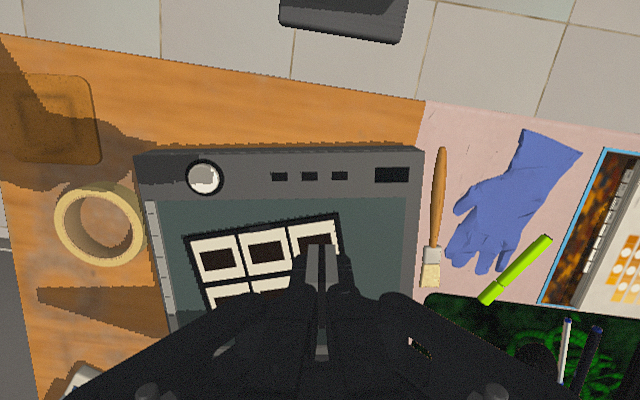

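The wrist view shows the scanner's edges square with the picture, with the key at (205,178), the holder's front edge from (185,235) to (340,213), and the fingertips near (322,250). That agrees with the frame I worked out. I'll go down in front of the holder.

Call:
play_rows([
  [-0.4,-1.45,4,0,0,0,1],
  [-0.4,-1.45,4,0,0,0,1],
  [-0.36,-1.45,4,0,0,0,1],
  [0,0,2,0,0,0,1],
  [0,0,1,0,0,0,1],
])

```text
t: 3.3
position: [0.448, -0.0493, 0.0523]
ee_rot: [0.246, -3.13, -0.001]
wrist_force: [-0.7, -0.3, 0.3]
opening: -0.0002
grasp_force: 0.0
```

```bash
python3 -c "
from h import *
to(-95,0,47)"
```

```text
t 3.3 local mm [-96.4   3.9  52.3] F [-0.7 -0.2  0.3] toolz [-0.002  0.001 -1.   ] toolx [-1.     0.     0.002] open -0.0002
shift cm [-0.14 -0.39  0.53]
```

Call:
play_rows([
  [0,0,0.5,0,0,0,1],
  [-0.5,0,0,0,0,0,1],
  [-0.8,0,0,0,0,0,1],
  [-0.6,0,0,0,0,0,1],
  [-0.6,0,0,0,0,0,1],
])

```text
t: 3.92
position: [0.4741, -0.0463, 0.0486]
ee_rot: [-0.246, 3.132, -0.0]
wrist_force: [-0.7, -0.9, 0.8]
opening: 0.0001
grasp_force: 0.5
```

Call:
play_rows([
  [-0.5,0,0,0,0,0,1],
  [-0.5,0,0,0,0,0,1],
  [-0.5,0,0,0,0,0,1],
  [-0.5,0,0,0,0,0,1],
  [-0.4,0,0,0,0,0,1],
])

```text
t: 4.55
position: [0.4977, -0.0426, 0.0483]
ee_rot: [-0.246, 3.132, -0.0]
wrist_force: [-1.2, 0.4, 0.2]
opening: -0.0001
grasp_force: 0.5
```

```bash
python3 -c "
from h import *
to(-31,0,47)"
```

```text
t 4.55 local mm [-46.3   2.7  48.3] F [-1.1  0.6  0.2] toolz [ 0. -0. -1.] toolx [-1. -0. -0.] open -0.0001
shift cm [-1.53 -0.27  0.13]
```

Call:
play_rows([
  [-0.5,0,0,0,0,0,1],
  [-0.4,0,0,0,0,0,1],
  [-0.3,0,0,0,0,0,1],
  [-0.2,0,0,0,0,0,1],
  [0,0,0,0,0,0,1],
])

```text
t: 5.18
position: [0.5112, -0.0404, 0.0483]
ee_rot: [0.247, -3.132, -0.0]
wrist_force: [-0.2, 0.6, -0.3]
opening: -0.0
grasp_force: 0.4
```

```bash
python3 -c "
from h import *
to(-31,0,47)
a=snap('top')['pixels'][130:270,210:385,::-1]
b=snap('side')['pixels'][140:280,200:400,::-1]
a=cv2.resize(a,None,fx=2.8,fy=2.8,interpolation=2);b=cv2.resize(b,(400,280),interpolation=2)
c=np.zeros((600,800,3),np.uint8);c[:392,:490]=a
cv2.imwrite('pics/p2.png',c[:392,:490])"
```

```text
t 5.17 local mm [-32.7   2.8  48.3] F [-0.1  0.6 -0.3] toolz [-0.  0. -1.] toolx [-1. -0.  0.] open -0.0
shift cm [-0.17 -0.28  0.13]
```

View pics/p2.png

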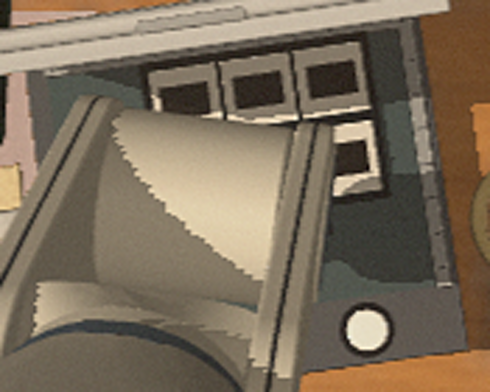

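The holder has turned nearly square. Its rear edge runs about (150,68) to (370,38) and its right edge is near (380,190), about 15 mm from the right rail at (430,150). I'll press on to the rear rail.

Call:
play_rows([
  [-0.2,0,0,0,0,0,1],
  [-0.2,0,0,0,0,0,1],
  [-0.1,0,0,0,0,0,1],
  [0,0,0,0,0,0,1],
])

```text
t: 5.78
position: [0.5119, -0.0399, 0.0478]
ee_rot: [0.246, -3.123, -0.001]
wrist_force: [-11.9, -4.3, 8.5]
opening: -0.0
grasp_force: 6.5
```

```bash
python3 -c "
from h import *
st()"
```

```text
t 5.78 local mm [-31.9   3.1  47.8] F [-12.4  -2.4   8.5] toolz [-0.008  0.001 -1.   ] toolx [-1.    -0.     0.008] open -0.0
```

Call:
play_rows([
  [1.5,0,0,0,0,0,1],
  [0,0,-3,0,0,0,1],
  [0,3,-2,0,-7.5,0,1],
  [0,3,0,0,-7.5,0,1],
  [0,2.5,0,0,0,0,1],
])

```text
t: 6.4
position: [0.4856, 0.0423, 0.0983]
ee_rot: [-0.224, 2.871, 0.03]
wrist_force: [0.3, -0.6, 0.1]
opening: -0.0
grasp_force: 0.0
```

```bash
python3 -c "
from h import *
to(32,98,70)
s=snap('top')
for y in (40,50,60,70,80): print(y, [s['pixels'][tuple(np.round(proj(s,O+RS@np.array([x,y,53])/1e3)).astype(int)[::-1])].tolist() for x in (-10,30,)])
a=s['pixels'][130:270,210:385,::-1];cv2.imwrite('pics/p3.png',cv2.resize(a,None,fx=2.8,fy=2.8,interpolation=2))
"
```

```text
t 6.4 local mm [-45.1  88.4  98.3] F [ 0.2 -0.6  0.1] toolz [ 0.259  0.    -0.966] toolx [-0.966  0.001 -0.259] open -0.0
shift cm [-6.71  0.96  4.74]
40 [[221, 203, 171], [223, 206, 174]]
50 [[226, 209, 179], [222, 204, 175]]
60 [[63, 65, 56], [48, 45, 43]]
70 [[84, 88, 83], [86, 88, 81]]
80 [[84, 91, 79], [84, 91, 84]]
```

View pics/p3.png

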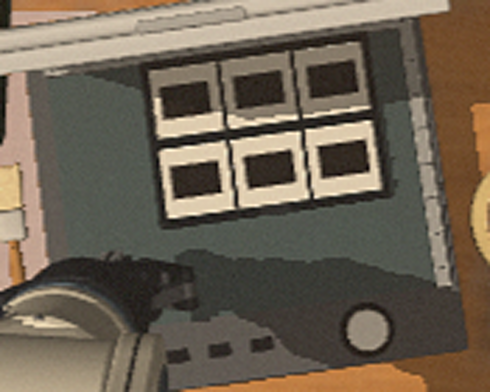

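The holder now sits square along the rear. Its left edge runs from (148,68) to (163,225), and there is a gap of about 25 mm to the right rail. Next I'll push from the left.

Call:
play_rows([
  [-3.4,0.4,2.4,0,0,0,1],
  [-3.3,0,2.3,0,0,0,1],
  [0,0,0,0,0,0,1],
])

```text
t: 6.82
position: [0.5663, 0.0581, 0.0701]
ee_rot: [-0.226, 2.869, 0.03]
wrist_force: [-0.4, 0.3, -0.1]
opening: 0.0001
grasp_force: 0.0
```

```bash
python3 -c "
from h import *
to(32,92,49.5)"
```

```text
t 6.83 local mm [37.1 91.4 70.1] F [-0.3  0.4 -0.1] toolz [ 0.262 -0.    -0.965] toolx [-0.965 -0.001 -0.262] open 0.0001
shift cm [1.03 0.06 1.85]
```

Call:
play_rows([
  [0.5,0,1.0,0,0,0,1],
  [0.5,0,0.85,0,0,0,1],
  [0,-0.6,0,0,0,0,1],
  [0,-0.6,0,0,0,0,1],
  [0,-0.6,0,0,0,0,1],
])

```text
t: 7.45
position: [0.5617, 0.0388, 0.0502]
ee_rot: [-0.225, 2.871, 0.03]
wrist_force: [0.5, -0.2, 0.2]
opening: 0.0001
grasp_force: 0.0
```

Call:
play_rows([
  [0,-0.4,0,0,0,0,1],
  [0,-0.4,0,0,0,0,1],
  [0,-0.4,0,0,0,0,1],
  [0,-0.4,0,0,0,0,1],
  [0,0,0,0,0,0,1],
])

```text
t: 8.07
position: [0.5639, 0.0233, 0.0498]
ee_rot: [-0.225, 2.872, 0.03]
wrist_force: [-0.0, -0.3, -0.5]
opening: 0.0
grasp_force: 0.0
```

```bash
python3 -c "
from h import *
to(32,52,49.5)"
```

```text
t 8.07 local mm [29.3 57.4 49.8] F [-0.1 -0.3 -0.5] toolz [ 0.259 -0.    -0.966] toolx [-0.966  0.    -0.259] open 0.0
shift cm [-0.25 -0.54  0.09]
```

Call:
play_rows([
  [0,-0.3,0,0,0,0,1],
  [0,-0.3,0,0,0,0,1],
  [0,-0.2,0,0,0,0,1],
  [0,-0.2,0,0,0,0,1],
  [0,0,0,0,0,0,1],
])

```text
t: 8.7
position: [0.5654, 0.0135, 0.0498]
ee_rot: [-0.226, 2.872, 0.03]
wrist_force: [0.3, 0.4, 0.3]
opening: 0.0001
grasp_force: 0.0
```

```bash
python3 -c "
from h import *
st()"
```

```text
t 8.7 local mm [29.3 47.5 49.8] F [0.4 0.3 0.3] toolz [ 0.259 -0.    -0.966] toolx [-0.966  0.    -0.259] open 0.0001
```

Call:
play_rows([
  [0,-0.2,0,0,0,0,1],
  [0,-0.2,0,0,0,0,1],
  [0,-0.2,0,0,0,0,1],
  [0,0,0,0,0,0,1],
])

```text
t: 9.2
position: [0.5656, 0.0114, 0.0497]
ee_rot: [-0.228, 2.874, 0.035]
wrist_force: [0.3, 30.1, 0.9]
opening: -0.0
grasp_force: 15.1
```

```bash
python3 -c "
from h import *
st()
s=snap('top')
a=s['pixels'][130:270,210:385,::-1];cv2.imwrite('pics/p4.png',cv2.resize(a,None,fx=2.8,fy=2.8,interpolation=2))
f=lambda x,y:s['pixels'][tuple(np.round(proj(s,O+RS@np.array([x,y,53])/1e3)).astype(int)[::-1])].tolist()
for y in range(-135,-90,3): print(y,f(-10,y),f(50,y))
"
```

```text
t 9.2 local mm [29.2 45.4 49.7] F [ 5.  29.7  0.9] toolz [ 0.257  0.004 -0.966] toolx [-0.966 -0.001 -0.257] open -0.0
-135 [101, 94, 84] [81, 78, 68]
-132 [99, 91, 83] [72, 64, 58]
-129 [94, 87, 77] [83, 75, 67]
-126 [71, 66, 55] [44, 34, 31]
-123 [33, 31, 23] [39, 29, 27]
-120 [104, 95, 82] [88, 77, 66]
-117 [136, 127, 107] [134, 124, 105]
-114 [135, 124, 107] [131, 120, 104]
-111 [137, 125, 107] [133, 117, 101]
-108 [136, 123, 107] [133, 120, 103]
-105 [135, 123, 104] [136, 125, 106]
-102 [138, 125, 110] [131, 120, 104]
-99 [136, 123, 105] [135, 122, 104]
-96 [137, 128, 109] [137, 122, 108]
-93 [135, 124, 106] [136, 124, 104]
```

Call:
play_rows([
  [0,1.5,0,0,0,0,1],
  [1,0.5,-3,0,0,0,1],
  [4,0,-2.5,0,7.5,0,1],
  [4,-2,0,0,7.5,0,1],
  [0,-4,0,0,0,0,1],
])

```text
t: 9.88
position: [0.4707, -0.0476, 0.085]
ee_rot: [0.25, -3.13, -0.0]
wrist_force: [0.6, 0.2, 0.7]
opening: -0.0004
grasp_force: 0.0
```

```bash
python3 -c "
from h import *
to(-55,-45,48)"
```

```text
t 9.88 local mm [-73.8   2.   85. ] F [0.6 0.1 0.7] toolz [-0.002  0.    -1.   ] toolx [-1.    -0.003  0.002] open -0.0004
shift cm [-1.88 -4.71  3.69]
```

Call:
play_rows([
  [-0.6,-2.2,0,0,0,0,1],
  [-0.6,-2.2,2,0,0,0,1],
  [0,0,1.6,0,0,0,1],
  [-0.6,0,0,0,0,0,1],
  [-0.5,0,0,0,0,0,1],
])

```text
t: 10.5
position: [0.5015, -0.0869, 0.0489]
ee_rot: [0.248, -3.132, -0.0]
wrist_force: [0.2, 1.1, -0.2]
opening: 0.0003
grasp_force: 0.0
```

```bash
python3 -c "
from h import *
to(-32,-45,48)"
```

```text
t 10.5 local mm [-49.5 -41.6  48.9] F [ 0.3  1.1 -0.2] toolz [-0.  0. -1.] toolx [-1.    -0.001  0.   ] open 0.0003
shift cm [-1.75 -0.34  0.09]
```

Call:
play_rows([
  [-0.6,0,0,0,0,0,1],
  [-0.5,0,0,0,0,0,1],
  [-0.4,0,0,0,0,0,1],
  [-0.3,0,0,0,0,0,1],
  [-0.1,0,0,0,0,0,1],
])

```text
t: 11.12
position: [0.5192, -0.0845, 0.0486]
ee_rot: [0.246, -3.13, -0.001]
wrist_force: [-4.3, -1.3, 3.6]
opening: -0.0004
grasp_force: 2.1
```

```bash
python3 -c "
from h import *
st()"
```

```text
t 11.12 local mm [-31.7 -42.   48.6] F [-4.5 -0.6  3.6] toolz [-0.002  0.    -1.   ] toolx [-1.    -0.     0.002] open -0.0004
```

Call:
play_rows([
  [-0.15,0,0,0,0,0,1],
  [0,0,0,0,0,0,1],
])

```text
t: 11.38
position: [0.5192, -0.0844, 0.0484]
ee_rot: [0.246, -3.127, -0.001]
wrist_force: [-8.2, -0.8, 4.6]
opening: 0.0001
grasp_force: 3.6
```

Call:
play_rows([
  [1.5,0,0,0,0,0,1],
  [1,0,-3,0,0,0,1],
  [3,1,-3,0,0,0,1],
  [3,3,0,0,-5,0,1],
  [0,4,0,0,-10,0,1],
])

```text
t: 12.0
position: [0.4245, -0.0188, 0.1097]
ee_rot: [-0.222, 2.865, 0.028]
wrist_force: [1.4, 1.8, -0.1]
opening: 0.0001
grasp_force: 0.0
```

```bash
python3 -c "
from h import *
to(30,62,70)
s=snap('top')
a=s['pixels'][130:270,210:385,::-1];cv2.imwrite('pics/p4.png',cv2.resize(a,None,fx=3.4,fy=3.4,interpolation=2))
"
```

```text
t 12.0 local mm [-114.9   37.6  109.7] F [ 1.7  1.6 -0.1] toolz [ 0.265 -0.002 -0.964] toolx [-0.964  0.002 -0.265] open 0.0001
shift cm [-12.92   2.48   7.66]
```

View pics/p4.png

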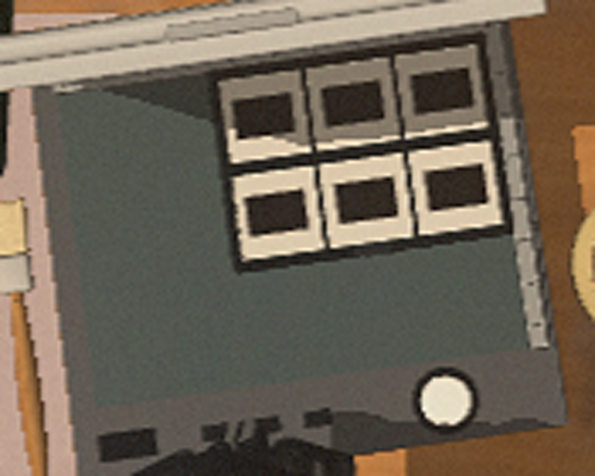

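The holder's right edge, (485,35) to (510,225), lies along the right rail and its rear edge is at the rear rail. I'll give one light confirming push from the left.

Call:
play_rows([
  [0,2.6,0,0,0,0,1],
  [-4.3,0,1.5,0,0,0,1],
  [-4.3,0,1.5,0,0,0,1],
  [-4.3,0,2.5,0,0,0,1],
  [0.5,0,2,0,0,0,1],
])

```text
t: 12.68
position: [0.5632, 0.0291, 0.0694]
ee_rot: [-0.226, 2.865, 0.029]
wrist_force: [-0.8, 0.3, 0.4]
opening: -0.0003
grasp_force: 0.0
```

```bash
python3 -c "
from h import *
to(30,50,49.8)"
```

```text
t 12.68 local mm [29.5 63.2 69.4] F [-0.8  0.5  0.4] toolz [ 0.265 -0.001 -0.964] toolx [-0.964 -0.001 -0.265] open -0.0003
shift cm [ 0.47 -1.32  1.9 ]
```

Call:
play_rows([
  [0.25,0,1.0,0,0,0,1],
  [0.25,0,0.8,0,0,0,1],
  [0,-0.7,0,0,0,0,1],
  [0,-0.6,0,0,0,0,1],
  [0,-0.3,0,0,0,0,1],
])

```text
t: 13.3
position: [0.5612, 0.0123, 0.0504]
ee_rot: [-0.225, 2.87, 0.029]
wrist_force: [0.4, -0.3, 0.3]
opening: -0.0001
grasp_force: 0.0
```

Call:
play_rows([
  [0,-0.2,0,0,0,0,1],
  [0,0,0,0,0,0,1],
])

```text
t: 13.55
position: [0.5613, 0.0114, 0.0503]
ee_rot: [-0.226, 2.871, 0.03]
wrist_force: [-0.3, 4.3, 3.5]
opening: 0.0006
grasp_force: 2.4
```

```bash
python3 -c "
from h import *
st()"
```

```text
t 13.55 local mm [24.9 46.1 50.3] F [0.4 4.3 3.5] toolz [ 0.259  0.    -0.966] toolx [-0.966  0.    -0.259] open 0.0006
```

Call:
play_rows([
  [0,1.5,0,0,0,0,1],
  [3,0.5,-3,0,0,0,1],
  [4,0,-5,0,5,0,1],
  [3,0,-6,0,5,0,1],
  [0,-2,-6,0,5,0,1],
])

```text
t: 14.18
position: [0.4292, -0.0089, 0.2182]
ee_rot: [0.247, -3.125, -0.0]
wrist_force: [2.3, 0.4, -0.2]
opening: -0.0001
grasp_force: 0.0
```

Call:
play_rows([
  [0,-2,-5,0,0,0,1],
  [0,-1,-2,0,0,0,1],
  [0,0,0,0,0,0,1],
])

```text
t: 14.55
position: [0.4388, -0.0392, 0.2889]
ee_rot: [-0.244, 3.128, -0.001]
wrist_force: [-0.6, 0.1, -1.4]
opening: -0.0002
grasp_force: 0.0
```

```bash
python3 -c "
from h import *
to(138,0,310)
T=snap('top');S=snap('side')
print([proj(S,O+RS@np.array([x,y,z])/1e3).round() .tolist()for x,y,z in [(138,0,310)]])
for s,n in((T,'T'),(S,'S')):
  for th in (1.32,1.40,1.48):
    E=lambda y:O+RS@np.array([.124-.209*np.cos(th)+.014*np.sin(th),y,.057+.209*np.sin(th)+.014*np.cos(th)])
    print(n,th,proj(s,E(-.142)).round(1),proj(s,E(.142)).round(1))
"
```

```text
t 14.55 local mm [-104.    15.3  288.9] F [-0.6  0.2 -1.4] toolz [ 0.004 -0.001 -1.   ] toolx [-1.     0.001 -0.004] open -0.0002
shift cm [-24.21  -1.5   -2.01]
[[343.0, 56.0]]
T 1.32 [370.3 118. ] [186.6 142.3]
T 1.4 [368.9 107.1] [184.9 131.4]
T 1.48 [367.5  96.3] [183.6 120.6]
S 1.32 [388.1 115.9] [271.6  67.7]
S 1.4 [393.8 110.9] [277.5  63.9]
S 1.48 [399.4 106.6] [283.3  60.8]
```

Call:
play_rows([
  [0,-0.5,-2.5,0,0,0,1],
  [-6,-0.5,-1,0,0,0,1],
  [-6,-0.5,0,0,0,0,1],
  [-6,0,0,0,0,0,1],
  [-6,0,0,0,0,0,1],
])

```text
t: 15.28
position: [0.6782, -0.0148, 0.3195]
ee_rot: [0.247, -3.128, -0.001]
wrist_force: [-0.6, 0.4, 0.6]
opening: 0.0002
grasp_force: 0.0
```

Call:
play_rows([
  [-0.5,0,0,0,0,0,1],
  [0,0,1.5,0,0,0,1],
])

```text
t: 15.52
position: [0.6819, -0.0145, 0.3054]
ee_rot: [0.248, -3.13, -0.0]
wrist_force: [-0.6, 1.0, 0.3]
opening: -0.0002
grasp_force: 0.0
```

```bash
python3 -c "
from h import *
to(135,0,240)
S=snap('side')['pixels'][0:240,200:440,::-1];cv2.imwrite('pics/p5.png',cv2.resize(S,None,fx=2,fy=2))
"
```

```text
t 15.53 local mm [139.9   1.6 305.4] F [-0.5  1.1  0.3] toolz [-0.002  0.    -1.   ] toolx [-1.    -0.001  0.002] open -0.0002
shift cm [ 0.48 -0.16  6.54]
```

View pics/p5.png

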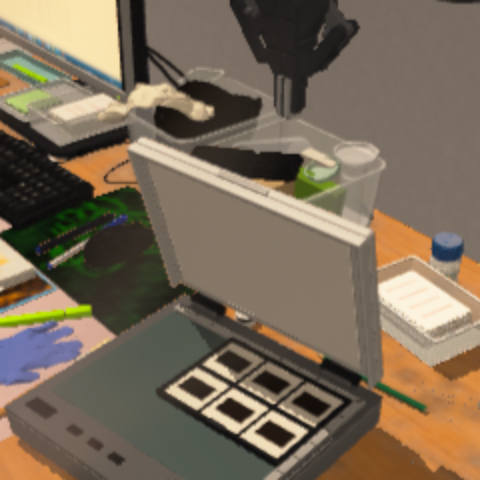

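The lid stands open with the fingertips just behind its top edge at (285,115), and the holder sits home in its corner. I'll lower the tips behind the lid and work out the arc.

Call:
play_rows([
  [0,-0.1,2.5,0,0,0,1],
  [0,0,2.5,0,0,0,1],
  [0,0,1.5,0,0,0,1],
  [0,0,0,0,0,0,1],
])

```text
t: 16.08
position: [0.6808, -0.0162, 0.241]
ee_rot: [0.246, -3.129, -0.001]
wrist_force: [0.5, -0.7, 0.5]
opening: -0.0001
grasp_force: 0.0
```

```bash
python3 -c "
from h import *
st()
f=lambda th:np.array([.124-.185*np.cos(th)+.014*np.sin(th)+.011,.057+.185*np.sin(th)+.014*np.cos(th)])*100
ths=list(np.arange(1.32,-.001,-.04));
for i,t in enumerate(ths): print(round(t,2),f(t).round(2),'row',(-(f(t)-f(t+.04))).round(2))
"
```

```text
t 16.07 local mm [1.387e+02 1.000e-01 2.410e+02] F [ 0.4 -0.7  0.5] toolz [-0.003  0.001 -1.   ] toolx [-1.     0.     0.003] open -0.0001
1.32 [10.26 23.97] row [0.73 0.11]
1.28 [ 9.54 23.82] row [0.73 0.14]
1.24 [ 8.82 23.65] row [0.72 0.17]
1.2 [ 8.1  23.45] row [0.71 0.2 ]
1.16 [ 7.4  23.22] row [0.71 0.23]
1.12 [ 6.7  22.96] row [0.7  0.26]
1.08 [ 6.02 22.68] row [0.68 0.29]
1.04 [ 5.34 22.36] row [0.67 0.31]
1.0 [ 4.68 22.02] row [0.66 0.34]
0.96 [ 4.04 21.66] row [0.65 0.37]
0.92 [ 3.41 21.27] row [0.63 0.39]
0.88 [ 2.79 20.85] row [0.61 0.42]
0.84 [ 2.19 20.41] row [0.6  0.44]
0.8 [ 1.62 19.95] row [0.58 0.46]
0.76 [ 1.06 19.46] row [0.56 0.49]
0.72 [ 0.51 18.95] row [0.54 0.51]
0.68 [-0.   18.42] row [0.52 0.53]
0.64 [-0.5  17.87] row [0.5  0.55]
0.6 [-0.98 17.3 ] row [0.48 0.57]
0.56 [-1.43 16.71] row [0.45 0.59]
0.52 [-1.86 16.11] row [0.43 0.61]
0.48 [-2.26 15.48] row [0.4  0.62]
0.44 [-2.64 14.85] row [0.38 0.64]
0.4 [-2.99 14.19] row [0.35 0.65]
0.36 [-3.32 13.53] row [0.33 0.67]
0.32 [-3.62 12.85] row [0.3  0.68]
0.28 [-3.89 12.16] row [0.27 0.69]
0.24 [-4.14 11.46] row [0.24 0.7 ]
0.2 [-4.35 10.75] row [0.22 0.71]
0.16 [-4.54 10.03] row [0.19 0.72]
0.12 [-4.7  9.3] row [0.16 0.72]
0.08 [-4.83  8.57] row [0.13 0.73]
0.04 [-4.93  7.84] row [0.1  0.74]
-0.0 [-5.   7.1] row [0.07 0.74]
```

Call:
play_rows([
  [1.2,0,0,0,0,0,1],
  [1.0,0,0,0,0,0,1],
  [0.7,0,0,0,0,0,1],
  [0.7,0,0,0,0,0,1],
  [0.7,0,0.1,0,0,0,1],
])

```text
t: 16.7
position: [0.6402, -0.0229, 0.2418]
ee_rot: [-0.246, 3.13, -0.0]
wrist_force: [3.8, 1.1, 0.8]
opening: -0.0001
grasp_force: 1.4
```

Call:
play_rows([
  [0.72,0,0.17,0,0,0,1],
  [0.71,0,0.2,0,0,0,1],
  [0.71,0,0.23,0,0,0,1],
  [0.7,0,0.26,0,0,0,1],
  [0.68,0,0.29,0,0,0,1],
])

```text
t: 17.32
position: [0.6046, -0.0285, 0.2295]
ee_rot: [0.246, -3.132, 0.0]
wrist_force: [2.2, -0.1, 3.0]
opening: -0.0001
grasp_force: 1.4
```

```bash
python3 -c "
from h import *
st()"
```

```text
t 17.32 local mm [ 6.150e+01 -1.000e-01  2.295e+02] F [ 2.1 -0.5  3. ] toolz [-0. -0. -1.] toolx [-1.  0.  0.] open -0.0001
```

Call:
play_rows([
  [0.67,0,0.37,0,0,0,1],
  [0.66,0,0.4,0,0,0,1],
  [0.65,0,0.4,0,0,0,1],
  [0.63,0,0.4,0,0,0,1],
  [0.61,0,0.42,0,0,0,1],
])

```text
t: 17.95
position: [0.5728, -0.0334, 0.2096]
ee_rot: [0.246, -3.132, 0.0]
wrist_force: [0.4, 0.0, 3.1]
opening: 0.0
grasp_force: 1.3
```

Call:
play_rows([
  [0.6,0,0.44,0,0,0,1],
  [0.58,0,0.46,0,0,0,1],
  [0.56,0,0.49,0,0,0,1],
  [0.54,0,0.51,0,0,0,1],
  [0.52,0,0.53,0,0,0,1],
])

```text
t: 18.58
position: [0.5452, -0.0378, 0.1852]
ee_rot: [0.246, -3.132, -0.0]
wrist_force: [0.6, -1.2, 3.3]
opening: 0.0002
grasp_force: 1.2
```

Call:
play_rows([
  [0.5,0,0.55,0,0,0,1],
  [0.48,0,0.57,0,0,0,1],
  [0.45,0,0.59,0,0,0,1],
  [0.43,0,0.61,0,0,0,1],
  [0.4,0,0.62,0,0,0,1],
])

```text
t: 19.2
position: [0.5229, -0.0413, 0.1557]
ee_rot: [0.246, -3.132, -0.0]
wrist_force: [-0.0, -1.1, 2.1]
opening: 0.0002
grasp_force: 1.2
```

```bash
python3 -c "
from h import *
st()"
```

```text
t 19.2 local mm [-21.2  -0.  155.7] F [-0.2 -1.1  2.1] toolz [-0.  0. -1.] toolx [-1.  0.  0.] open 0.0002
```

Call:
play_rows([
  [0.38,0,0.64,0,0,0,1],
  [0.35,0,0.65,0,0,0,1],
  [0.33,0,0.67,0,0,0,1],
  [0.3,0,0.68,0,0,0,1],
  [0.27,0,0.69,0,0,0,1],
])

```text
t: 19.82
position: [0.5069, -0.0439, 0.1223]
ee_rot: [0.246, -3.132, -0.0]
wrist_force: [-1.7, -0.5, 1.9]
opening: 0.0
grasp_force: 1.1
```

Call:
play_rows([
  [0.24,0,0.7,0,0,0,1],
  [0.22,0,0.7,0,0,0,1],
  [0.19,0,0.7,0,0,0,1],
  [0.16,0,0.6,0,0,0,1],
  [0.13,0,0.5,0,0,0,1],
])

```text
t: 20.45
position: [0.4981, -0.0453, 0.0905]
ee_rot: [-0.246, 3.131, -0.0]
wrist_force: [-0.0, 0.0, 2.1]
opening: -0.0003
grasp_force: 0.9
```

Call:
play_rows([
  [0.1,0,0.4,0,0,0,1],
  [0.1,0,0.4,0,0,0,1],
  [0,0,0.3,0,0,0,1],
  [0,0,0.3,0,0,0,1],
  [0,0,0.1,0,0,0,1],
])

```text
t: 21.08
position: [0.4956, -0.0457, 0.0756]
ee_rot: [0.246, -3.131, -0.0]
wrist_force: [-1.7, -1.7, 1.5]
opening: 0.0003
grasp_force: 0.8
```

```bash
python3 -c "
from h import *
st()"
```

```text
t 21.07 local mm [-48.9  -0.   75.6] F [-1.9 -1.4  1.5] toolz [-0.001  0.    -1.   ] toolx [-1.    -0.     0.001] open 0.0003
```

Call:
play_rows([
  [0,0,0.2,0,0,0,1],
  [0,0,0.2,0,0,0,1],
  [0,0,0.1,0,0,0,1],
  [0,0,0.1,0,0,0,1],
  [0,0,0,0,0,0,1],
])

```text
t: 21.7
position: [0.4957, -0.0456, 0.0709]
ee_rot: [0.246, -3.131, -0.0]
wrist_force: [-6.5, -0.7, 17.5]
opening: -0.0002
grasp_force: 8.8
```

The lid is shut: the tip stands at 70.9 mm with a firm reaction. Next is the key.

Call:
play_rows([
  [0,0,-2,0,0,0,1],
  [1,-1.5,-2,0,0,0,1],
  [2.6,-3,0,0,0,0,1],
  [2.6,-3,0,0,0,0,1],
  [0,0,0,0,0,0,1],
])

```text
t: 22.32
position: [0.4453, -0.1308, 0.1098]
ee_rot: [0.242, -3.132, -0.0]
wrist_force: [0.6, 0.4, -0.2]
opening: -0.0004
grasp_force: 0.0
```

```bash
python3 -c "
from h import *
to(-110.5,-75,60)"
```

```text
t 22.32 local mm [-111.9  -76.2  109.8] F [ 0.7  0.3 -0.2] toolz [-0.  0. -1.] toolx [-1.     0.003  0.   ] open -0.0004
shift cm [-0.14  0.12  4.98]
```

Call:
play_rows([
  [-0.1,0.1,2.5,0,0,0,1],
  [0,0,2,0,0,0,1],
  [0,0,0.6,0,0,0,1],
  [0,0,0.4,0,0,0,1],
  [0,0,0.3,0,0,0,1],
])

```text
t: 22.95
position: [0.4478, -0.1282, 0.0521]
ee_rot: [-0.247, 3.131, -0.0]
wrist_force: [0.4, 0.5, -0.0]
opening: 0.0
grasp_force: 0.0
```

Call:
play_rows([
  [0,0,0.2,0,0,0,1],
  [0,0,0.2,0,0,0,1],
  [0,0,0.2,0,0,0,1],
  [0,0,0,0,0,0,1],
  [0,0,0,0,0,0,1],
])

```text
t: 23.58
position: [0.4478, -0.1283, 0.0471]
ee_rot: [-0.246, 3.131, -0.001]
wrist_force: [-2.3, 3.2, 19.1]
opening: 0.0005
grasp_force: 9.5
```

```bash
python3 -c "
from h import *
st()"
```

```text
t 23.57 local mm [-109.1  -74.2   47.1] F [-1.8  3.6 19.1] toolz [ 0.001 -0.    -1.   ] toolx [-1.     0.    -0.001] open 0.0005
```

Call:
play_rows([
  [0,0,-1,0,0,0,1],
  [0,0,-3,0,0,0,1],
  [2,0,-5,0,0,0,1],
  [4,2,-5,0,0,0,1],
  [3,5,0,0,0,0,1],
])

```text
t: 24.2
position: [0.3518, -0.0751, 0.1853]
ee_rot: [-0.241, 3.125, -0.004]
wrist_force: [1.0, 1.3, -0.6]
opening: -0.0003
grasp_force: 0.0
```

```bash
python3 -c "
from h import *
st()
S=snap('side')['pixels'][60:300,170:440,::-1];cv2.imwrite('pics/p6.png',cv2.resize(S,None,fx=2.2,fy=2.2))
"
```

```text
t 24.2 local mm [-195.5   -6.6  185.3] F [ 1.1  1.1 -0.6] toolz [ 0.007 -0.003 -1.   ] toolx [-1.     0.003 -0.007] open -0.0003
```

View pics/p6.png

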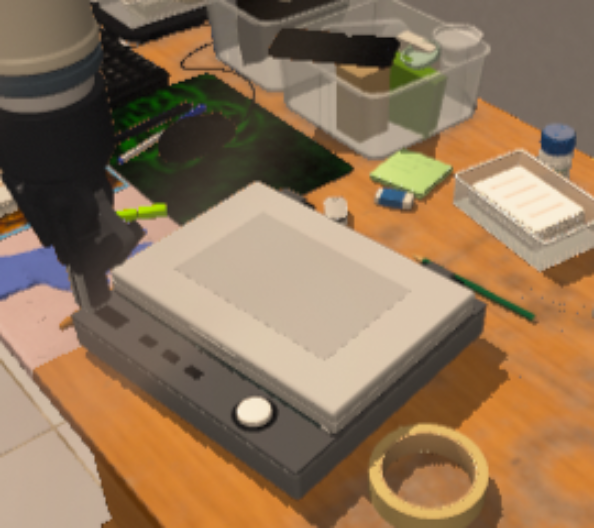

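The lid lies flat and shut, the key at (253,411) has come back up, and the arm is clear.

```bash
python3 -c "
from station import r
print(r.job_done())"
```

```text
the job is handed in; nothing more can be done
None
```

The job is handed in, with no verdict shown: the holder was pushed snug against both rails, the lid lowered gently until fully shut, and the round key pressed to its stop and released, with the arm clear at about 24 s.

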